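# Load a label roll on the unwinder and snap its spring clip into the spindle groove

### The arm

A 7-joint arm with a two-finger parallel gripper is mounted at the origin on the work surface; the furniture and walls round the work are solid. World frame = base frame: x ahead of the robot, y to its left, z up, the work surface at z = 0. Lengths are in m, angles in rad, forces in N, time in s.
With the tool pointing down it reaches from about 0.35 to 0.9 m from the base axis. Payload 8.1 kg.
Tool frame: the origin (TCP) lies midway between the tips of the shut fingers; the grasp point (between the pads) lies behind it (arm.tcp_to_grasp is the z of the grasp point in the tool frame, in m); z points along the fingers, y is the line along which they close (so a half turn about z gives the same grasp; the last joint's range is limited). The gripper opens to 92 mm and grips with 3 to 60 N. Pads are 19 mm wide; open, the fingers measure 130 mm over their backs; the gripper's body (75 mm by 190 mm) begins 47 mm behind the grasp point.
Start: joints at [1.102, 0.434, 0.025, 1.573, -0.012, 1.134, -0.075], TCP at [0.224, -0.584, 0.227] pointing down, gripper open.
Joint ranges: [-2.62, 2.62], [-0.44, 2.09], [-1.27, 1.32], [0.08, 2.57], [-1.32, 4.46], [0.12, 2], [-2.74, 2.74]. Speed limits (rad/s): [2.22, 2.22, 3.01, 3.01, 3.14, 3.14, 3.14].

### API

Orientations are given as a rotation vector (axis times angle).
In Python, from cell import readout, vision, arm gives the robot as it stands.
- The arm moves only by the tool carry_out, never from a script. Its argument "increments" is one flat list of numbers, 6 for each row, row after row: the shift along the world's x, y, z in mm, then the turn, a rotation vector about the world's x, y, z in rad. In form: [tx, ty, tz, wx, wy, wz, tx, ty, tz, wx, wy, wz, ...]. A call has 1 to 20 rows; each row shifts and turns the commanded pose from where the row before left it; what a row does not reach is not made up. A row lasts 1/8 s, in which the tool goes at most 62.5 mm and 10.7 degrees, less where a joint would pass 70% of its speed; a pose out of reach is approached as far as the arm can. A call with a gripper value outside its range is refused whole. "grip" is the closure, from 0 (fully open) to 1 (shut), set as the call begins (left out, the last holds). The fingers move at their own pace and stop on an object; "newtons" is the grip in N (left out, the last holds). Time passes only in rows, so rows that do not move let the fingers close. It gives the time, the measured TCP pose, the force, the opening and the grip force at its end, in the units of the state.
- readout.observe(): the state, without advancing time (a new reading comes with each control period).
- vision.get_image(name): name is "scene" or "top" or "wrist"; returns the picture (480x640x3 uint8, red, green, blue); there is no depth.
- vision.calibration(name): a dict with "fov_y" (degrees; the focal length in pixels is half the picture's height over the tangent of half this angle, whatever the lens; pixels are square), "cx", "cy" (the principal point, pixels), "k1" (the pictures are not rectified: a ray, as slopes to the right and down, at radius r is drawn at 1 + k1 r^2 times it, then the intrinsics apply), "pose" (4x4, takes a point from camera to world coordinates). Camera axes: x right, y up, looking along -z (the intrinsics and any distortion apply to the point x, -y, -z); pixel columns grow to the right and rows downward; lengths in m; the calibration is good to about 2 mm. A picture is of the moment at which its call begins: read the wrist's pose just before it. calibration takes no time and is no camera call; for the wrist camera it gives the pose at the moment of the call.
- arm.sign_off(): hands the job in; it is judged then, once.
The state is a dict: "clock": time; "joints": joint angles; "dq": joint speeds; "joint_efforts": joint torques, N m; "position": TCP position; "ee_rot": TCP orientation; "force": force on the tool from outside, world axes, zero at the start; "ft_torque": the same for the moment, N m; "width": opening from 0.0 (shut) to 1.0 (fully open); "gripper_force": force on a finger pad.
Only numpy, scipy, OpenCV 4.12 (cv2) and the standard library are available. Lean on these libraries where they do the work, as an engineer would, in place of code of your own. Each camera call takes 0.05 s, during which the arm holds its last target. There are 200 camera calls.

### The job

Load the label unwinder: put the smaller label roll, on the left, over the spindle so that it lies flat on the round platen, then hold it down with the spring clip by pressing the clip sideways into the groove near the top of the spindle until it snaps fully home. The spindle is screwed up or down by hand, so find the groove by feel and never force the clip; leave the things standing around where they are.

Things in the scene. Friction and masses are not known exactly. Their poses are not given: they have to be found in the camera images.
- unwinder: Label unwinder, fixed to the table: grey base plate 150 x 130 mm, its top 10 mm above the table, upright steel spindle in the middle, two guide posts 72 mm tall at x = +58, y = +-34 mm. Origin: on the spindle axis at table height; +x points to the guide posts, away from the open front; z up. The roll's top, when loaded, is at 77 mm.
- spindle_foot (a point): Point on the spindle axis, 10 mm above the table. Spindle: 24 mm diameter, knurled head, flat top bevelled to 16 mm; groove 7 mm wide, 18 mm diameter, its centre 16 mm below the top. The spindle is screwed up or down by hand, unmeasured: groove centre 48 to 76 mm above the table, to be felt (touch the spindle's top, or try the clip at several heights). Firm under load.
- platen_top (a point): Centre of the upper face of the round aluminium platen as it rests, 49 mm above the table, 58 mm diameter, on which the roll lies. A brake spring pushes it up: about 2 N at rest plus 0.1 N per mm, 33 mm travel. The roll on it hides the groove wholly or partly: at the groove's height the clip's underside presses the roll down by 1 to 32 mm.
- roll: Small paper label roll lying flat, 60 mm outer diameter, 28 mm tall, open cardboard core with 28 mm hole, 0.1 kg. Origin: centre of its underside, z axis along the hole.
- clip: Grey spring clip lying flat: an open C, 4 mm thick, 27 mm wide, 51 mm long, with an upright thumb grip at the back. Origin: on its underside, at the point that meets the spindle axis when seated; +x points out of its open mouth (push it along +x), z up. Bridge: inner face 9.5 mm behind the origin. More than 30 N between clip and unwinder damages it.
- clip_grip (a point): Point in the clip's thumb grip, 30 mm behind the clip's origin and 24 mm above its underside. The grip is an upright block 14 mm long in the clip's x, 10 mm wide in y, its top 32 mm above the underside; the neck to the bridge is 10 mm wide too, so fingers may close on it along y.
- clip_throat (a point): Middle of the throat between the two sprung jaws, 8 mm ahead of the clip's origin, 2 mm above the underside; 13 mm wide, flaring to tips 14.5 mm ahead. Jaws cannot open for the 24 mm part: there the clip stops with its origin about 18 mm short of the axis. In the groove it touches about 13 mm short, and passes the throat at 8 mm short with about 10 to 14 N, then snaps on.
- jar: Bystander: small spice jar with red cap, 45 mm diameter, 106 mm tall, origin under its centre.
- stamp: Bystander: hand stamp, dark block 24 x 42 mm with a wooden knob, 64 mm tall, origin under its centre.
- ties: Bystander: light blue lidded box, 134 x 101 x 48 mm, origin under its centre.
- tape: Bystander: large roll of tape lying flat, 104 mm diameter, 25 mm tall, origin under its centre.
- cookie_a: Bystander: cookie, 85 mm diameter, 20 mm tall, the one nearer the robot, origin under its centre.
There are look-alikes about, which are no part of the job. Leave any blue look-alike of the roll alone.

How it is judged:
On the way:
1. the roll is over the spindle and lies flat on the platen (horizontal distance between roll and unwinder below 0.004 m and z of roll in the frame of unwinder between 0.013 and 0.0505 m and angle between roll's own z axis and vertical below 0.1 rad), for 0.2 s.
At the end, for the whole second after the job is handed in: The roll lies flat round the spindle (within 4 mm of its axis); the clip sits right way up in the groove over it, its origin within 2 mm of the spindle axis and its underside 43 to 76.5 mm above the table and the roll pressed down by more than 0.8 mm, level within 0.1 rad, both at rest (horizontal distance between roll and unwinder below 0.004 m and z of roll in the frame of unwinder between 0.013 and 0.0482 m and angle between each of roll, clip's own z axis and vertical below 0.1 rad and horizontal distance between clip and unwinder below 0.002 m and z of clip in the frame of unwinder between 0.043 and 0.0765 m and linear speed of each of clip, roll below 0.02 m/s); the robot touches nothing.
It fails at once if the clip is forced: more than 30 N between clip and unwinder (contact force between clip and unwinder above 30 N).
It fails at once if a bystander is moved by more than 20 mm (distance of any of jar, stamp, ties, tape, cookie_a from where it was at the start of the episode above 0.02 m).
It also fails if it takes over 64 s, if anything falls off the work surface, if the arm or the gripper's body presses on something with over 40 N, if the wrist force passes 120 N, or if a joint passes its speed limit or range.

## Working session

There is one attempt and no reset: what is moved stays moved. The work goes in short steps, Python scripts to look and compute and a tool call to move; the robot and the scene stay as the last step left them, time stands still between calls to the robot, and variables do not carry over. Pictures are saved under pics/ and viewed, at most 10 in all, crops included, and the job is handed in when it is done.

Besides the shell and the picture viewer there is one more tool, called after "Request:" as name(argument=value, ...) on one line, values as JSON. carry_out: Moves the arm, as the interface text tells. Its arguments: {"type":"object","properties":{"increments":{"type":"array","items":{"type":"number"}},"grip":{"type":"number"},"newtons":{"type":"number"}},"required":["increments"]}

```bash
mkdir -p pics; cat > h.py <<'E'
import numpy as np, cv2
from cell import readout, vision, arm
def snap(n,f):
    c=vision.calibration(n); im=vision.get_image(n); cv2.imwrite(f'pics/{f}.png',im[:,:,::-1]); np.save(f'pics/{f}.npy',c,allow_pickle=True); return im,c
def load(f): return cv2.imread(f'pics/{f}.png'), np.load(f'pics/{f}.npy',allow_pickle=True).item()
def ray(c,u,v):
    f=240/np.tan(np.radians(c['fov_y'])/2); d=np.array([(u-c['cx'])/f,(v-c['cy'])/f]); s=d.copy()
    for _ in range(20): s=d/(1+c['k1']*(s@s))
    P=np.array(c['pose']); r=P[:3,:3]@np.array([s[0],-s[1],-1]); return P[:3,3],r/np.linalg.norm(r)
def onz(c,u,v,z):
    o,r=ray(c,u,v); return o+r*(z-o[2])/r[2]
def proj(c,p):
    f=240/np.tan(np.radians(c['fov_y'])/2); P=np.array(c['pose']); q=P[:3,:3].T@(np.array(p)-P[:3,3]); s=np.array([q[0],-q[1]])/-q[2]
    s=s*(1+c['k1']*(s@s)); return s[0]*f+c['cx'],s[1]*f+c['cy']
def tri(*L):
    A=0;b=0
    for c,u,v in L:
        o,r=ray(c,u,v); M=np.eye(3)-np.outer(r,r); A=A+M;b=b+M@o
    return np.linalg.solve(A,b)
E
python3 - <<'E'
from h import *
np.set_printoptions(precision=3,suppress=True)
for n in ('scene','top'):
    im,c=snap(n,n+'0'); print(n,c['fov_y'],c['k1'],np.array(c['pose']))
s=readout.observe(); print(s, arm.tcp_to_grasp)
E
```

```text
scene 50.44275559629634 0.04980578714039963 [[-0.481  0.539 -0.691 -0.183]
 [-0.877 -0.303  0.373  0.392]
 [-0.008  0.786  0.619  0.745]
 [ 0.     0.     0.     1.   ]]
top 44.12502480128735 -0.14854847553354866 [[-0.012  0.983 -0.185  0.311]
 [-1.    -0.008  0.023 -0.015]
 [ 0.021  0.185  0.982  1.217]
 [ 0.     0.     0.     1.   ]]
{'clock': 0.1, 'joints': array([ 1.102,  0.435,  0.025,  1.574, -0.012,  1.134, -0.075]), 'dq': array([-0.   , -0.001, -0.001, -0.001, -0.   ,  0.   , -0.001]), 'joint_efforts': array([  0.004, -66.912,   0.988, -31.515,  -0.061,   0.037,   0.   ]), 'position': array([ 0.223, -0.583,  0.226]), 'ee_rot': array([-3.088, -0.571,  0.001]), 'force': array([-0.382, -0.137, -0.344]), 'ft_torque': array([ 0.023, -0.01 , -0.025]), 'gripper_force': 0.0, 'width': 1.0033050211397971} -0.0188
```

View pics/top0.png

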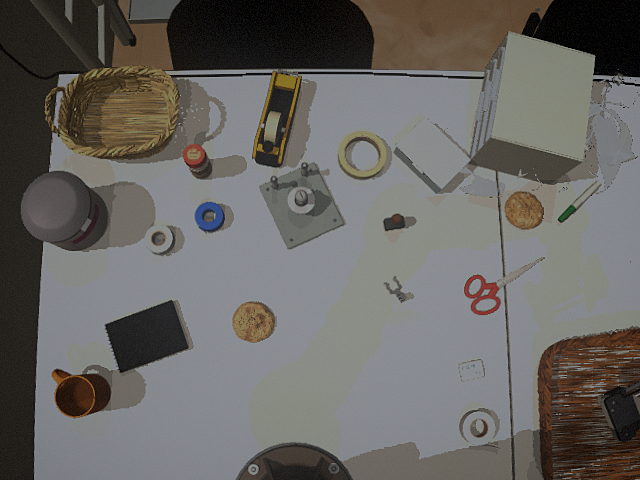

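View pics/scene0.png

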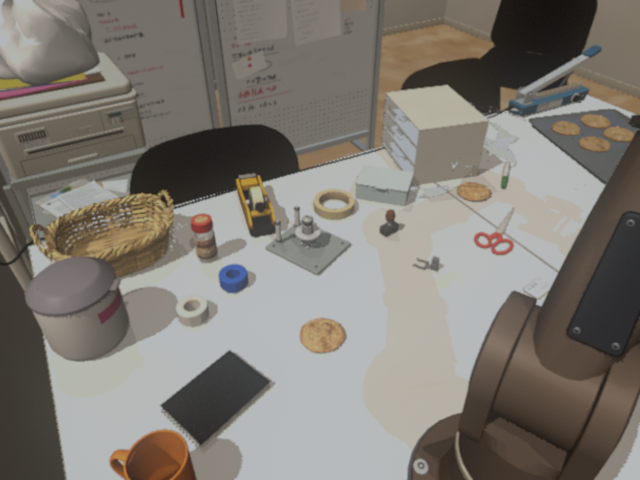

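Top view: the white roll candidates are the small one on the left at (160,238), a blue one at (209,217) which is the look-alike, and a larger white one at (478,427) on the right. The left white one fits "smaller, on the left, not blue". The unwinder is at (302,200) and the clip at (397,290), mouth to the upper left. The scene view shows the same roll at (192,311), spindle at (307,222) and clip at (428,264). Next I'll make one enlarged crop and measure.

```bash
python3 - <<'E'
from h import *
np.set_printoptions(precision=4,suppress=True)
t,ct=load('top0'); s,cs=load('scene0')
def crop(im,u,v,w=32,h=25): return cv2.resize(im[v-h:v+h,u-w:u+w],(400,300),interpolation=cv2.INTER_CUBIC)
a=np.hstack([cv2.resize(t[200:275,125:225],(400,300),interpolation=3),crop(t,397,290)]); b=np.hstack([cv2.resize(t[155:252,240:360],(400,300),interpolation=3),cv2.resize(s[190:280,250:370],(400,300),interpolation=3)])
cv2.imwrite('pics/crop1.png',np.vstack([a,b]))
# estimates
p=tri((ct,160,238),(cs,192,311)); print('roll',p, onz(ct,160,238,.028))
print('spindle',tri((ct,301,197),(cs,307,219)))
print('clip',tri((ct,403,296),(cs,435,262)), onz(ct,403,296,.02))
print('base corners',[onz(ct,*q,.01) for q in((259,196),(313,163),(345,222),(290,249))])
for n,im,c,(u,v) in(('t',t,ct,(160,238)),('s',s,cs,(192,311))):
    sub=im[v-30:v+30,u-30:u+30].astype(int); print(n,sub[30,::3].tolist()[:20])
E
```

```text
roll [0.5428 0.2753 0.0096] [0.5389 0.2702 0.028 ]
spindle [ 0.6098 -0.018   0.0835]
clip [ 0.4176 -0.2251  0.0178] [ 0.4162 -0.2261  0.02  ]
base corners [array([0.6306, 0.068 , 0.01  ]), array([ 0.7025, -0.0464,  0.01  ]), array([ 0.5733, -0.1117,  0.01  ]), array([0.517 , 0.0034, 0.01  ])]
t [[103, 110, 116], [101, 108, 114], [100, 108, 113], [101, 109, 116], [134, 131, 130], [141, 139, 137], [141, 140, 138], [61, 90, 117], [44, 49, 50], [73, 77, 79], [93, 99, 104], [82, 86, 90], [115, 122, 126], [142, 140, 137], [123, 136, 134], [89, 96, 98], [102, 109, 114], [103, 111, 117], [119, 121, 122], [148, 142, 138]]
s [[129, 137, 143], [129, 137, 143], [129, 137, 142], [129, 137, 142], [129, 136, 142], [171, 177, 175], [177, 185, 181], [174, 184, 182], [157, 172, 175], [141, 153, 154], [153, 166, 170], [169, 180, 179], [175, 185, 182], [170, 180, 177], [109, 116, 119], [88, 91, 95], [130, 138, 143], [131, 139, 144], [133, 140, 145], [187, 186, 183]]
```

View pics/crop1.png

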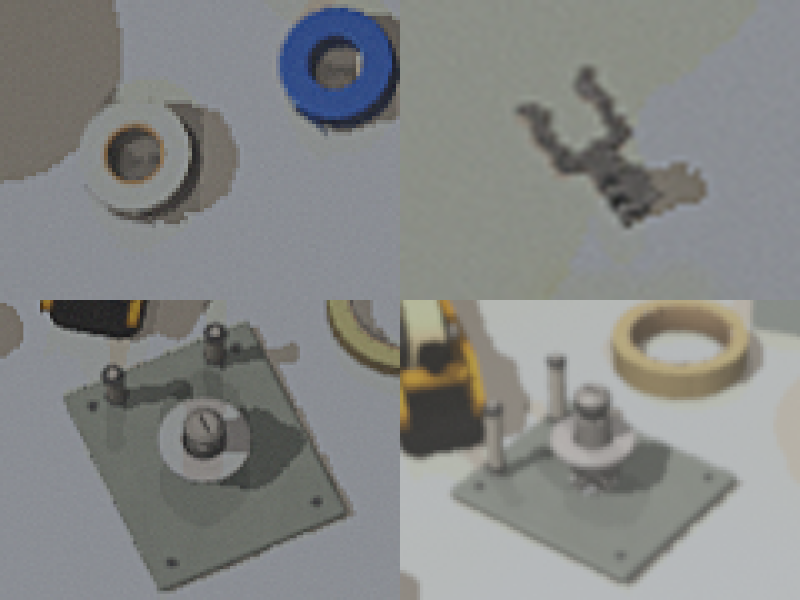

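The crop confirms the targets: white roll with cardboard core, its top hole at about top px (158.5,238.5), and the blue one next to it is left alone. The clip's mouth points at about 36° world, and the unwinder posts lie at yaw of about 28°. I'll move above the spindle, look from there, and feel its top.

Request:
carry_out(increments=[19, 28, 2, 0, 0, 0.006, 19, 28, 2, 0, 0, 0.006, 19, 28, 2, 0, 0, 0.006, 19, 28, 2, 0, 0, 0.006, 19, 28, 2, 0, 0, 0.006, 19, 28, 2, 0, 0, 0.006, 19, 28, 2, 0, 0, 0.006, 19, 28, 2, 0, 0, 0.006, 19, 28, 2, 0, 0, 0.006, 19, 28, 2, 0, 0, 0.006, 19, 28, 2, 0, 0, 0.006, 19, 28, 2, 0, 0, 0.006, 19, 28, 2, 0, 0, 0.006, 19, 28, 2, 0, 0, 0.006, 19, 28, 2, 0, 0, 0.006, 19, 28, 2, 0, 0, 0.006, 19, 28, 2, 0, 0, 0.006, 19, 28, 2, 0, 0, 0.006, 0, 0, 0, 0, 0, 0, 0, 0, 0, 0, 0, 0], grip=1)

```text
clock: 2.6
position: [0.565, -0.0802, 0.2623]
ee_rot: [3.054, 0.737, -0.002]
force: [-0.8, -0.7, -0.0]
width: 0.007
gripper_force: 0.0
```

```bash
python3 - <<'E'
from h import *
from scipy.spatial.transform import Rotation as R
np.set_printoptions(precision=4,suppress=True)
im,c=snap('wrist','w1'); s=readout.observe(); print(s['position'],R.from_rotvec(s['ee_rot']).as_matrix(),s['joints']); print(np.array(c['pose']),c['fov_y'],c['k1'])
print(proj(c,[.609,-.019,.084]))
E
```

```text
[ 0.565  -0.0807  0.2624] [[ 0.8904  0.4551 -0.0009]
 [ 0.4551 -0.8904 -0.0006]
 [-0.0011  0.0001 -1.    ]] [ 0.2425  0.3376 -0.2617  1.6389  0.0936  1.1782 -1.1392]
[[ 0.4564  0.8479  0.2698  0.6384]
 [-0.8898  0.435   0.1383 -0.0429]
 [-0.0001 -0.3032  0.9529  0.4203]
 [ 0.      0.      0.      1.    ]] 60.012687809257706 -0.036189730483638986
(np.float64(270.79055646313145), np.float64(123.62188232436452))
```

View pics/w1.png

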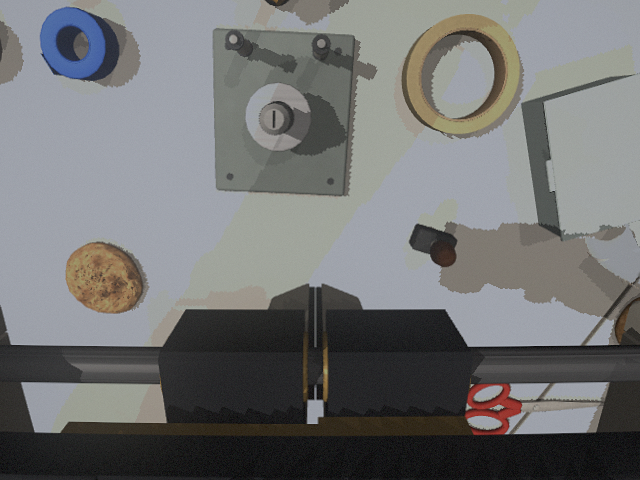

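The wrist view shows the spindle top at (274,118), posts' tops at (234,39) and (322,43), and base corners at (213,29), (355,36), (349,195) and (216,188).

```bash
python3 - <<'E'
from h import *
np.set_printoptions(precision=4,suppress=True)
im,c=load('w1'); t,ct=load('top0'); s,cs=load('scene0')
g=np.hstack([onz(c,*q,.01)[:2] for q in ((213,29),(355,36),(349,195),(216,188))]).reshape(4,2); print(g,g.mean(0))
p=[onz(c,*q,.072) for q in((234,39),(322,43))]; d=p[0]-p[1]; print(p,np.linalg.norm(d),'yaw',np.degrees(np.arctan2(-d[0],d[1])))
print('platen',onz(c,277,116,.049)); 
for z in(.07,.08,.09): print(onz(c,274,118,z))
print('top tri', tri((c,274,118),(ct,301,196.5)),tri((c,274,118),(cs,307,217)))
# roll
roll=(158.5,238.5); print('roll', onz(ct,*roll,.028), tri((ct,*roll),(cs,191,302)))
print('clip grip top', onz(ct,399.5,293,.0),onz(ct,403,296,.032))
E
```

```text
[[ 0.654   0.0687]
 [ 0.7072 -0.0484]
 [ 0.5755 -0.1136]
 [ 0.521   0.0084]] [ 0.6144 -0.0212]
[array([0.6525, 0.0345, 0.072 ]), array([ 0.6807, -0.0273,  0.072 ])] 0.06794698882804272 yaw 24.575353821034078
platen [ 0.6141 -0.0185  0.049 ]
[ 0.613  -0.0184  0.07  ]
[ 0.6137 -0.0191  0.08  ]
[ 0.6144 -0.0198  0.09  ]
top tri [ 0.6129 -0.0193  0.0712] [ 0.6145 -0.0189  0.086 ]
roll [0.5379 0.2733 0.028 ] [0.5371 0.273  0.0382]
clip grip top [ 0.4243 -0.2225  0.    ] [ 0.4151 -0.224   0.032 ]
```

Request:
carry_out(increments=[12, 15, -20, 0, 0, 0, 12, 15, -25, 0, 0, 0, 12, 15, -30, 0, 0, 0, 13, 16, -40, 0, 0, 0, 0, 0, -40, 0, 0, 0, 0, 0, -10, 0, 0, 0, 0, 0, 0, 0, 0, 0, 0, 0, 0, 0, 0, 0])

```text
clock: 3.65
position: [0.6156, -0.0189, 0.0993]
ee_rot: [3.054, 0.736, 0.004]
force: [-0.3, -0.4, 0.4]
width: 0.004
gripper_force: 0.0
```

Request:
carry_out(increments=[0, 0, -2, 0, 0, 0, 0, 0, -2, 0, 0, 0, 0, 0, 0, 0, 0, 0])

```text
clock: 4.03
position: [0.6145, -0.0187, 0.0939]
ee_rot: [3.054, 0.737, 0.0]
force: [-0.1, 0.2, -0.2]
width: 0.005
gripper_force: 0.0
```

Request:
carry_out(increments=[0, 0, -2, 0, 0, 0, 0, 0, -2, 0, 0, 0, 0, 0, 0, 0, 0, 0])

```text
clock: 4.4
position: [0.6144, -0.0187, 0.0895]
ee_rot: [-3.054, -0.737, 0.001]
force: [-0.8, -0.4, -0.0]
width: 0.003
gripper_force: 0.0
```

Request:
carry_out(increments=[0, 0, -1, 0, 0, 0, 0, 0, -1, 0, 0, 0, 0, 0, -1, 0, 0, 0, 0, 0, 0, 0, 0, 0])

```text
clock: 4.9
position: [0.6147, -0.0186, 0.088]
ee_rot: [3.054, 0.737, 0.001]
force: [-4.0, -0.8, 11.7]
width: 0.003
gripper_force: 6.0
```

Request:
carry_out(increments=[0, 0, -1, 0, 0, 0, 0, 0, -1, 0, 0, 0, 0, 0, 0, 0, 0, 0])

```text
clock: 5.28
position: [0.6149, -0.0186, 0.0878]
ee_rot: [3.053, 0.737, 0.003]
force: [-10.3, -1.0, 29.3]
width: 0.005
gripper_force: 14.6
```

Request:
carry_out(increments=[0, 0, -1, 0, 0, 0, 0, 0, -1, 0, 0, 0, 0, 0, 0, 0, 0, 0])

```text
clock: 5.65
position: [0.6151, -0.0186, 0.0876]
ee_rot: [3.053, 0.736, 0.004]
force: [-16.6, -2.2, 46.5]
width: 0.005
gripper_force: 23.3
```

Spindle top is felt at z ≈ 0.088, so the groove centre is at about 0.072 and the clip's underside should go to about 0.070. Now to the roll.

Request:
carry_out(increments=[0, 0, 30, 0, 0, 0, 0, 0, 50, 0, 0, 0, -10, 26, 12, 0, 0, -0.09, -10, 26, 12, 0, 0, -0.09, -10, 26, 12, 0, 0, -0.09, -10, 26, 12, 0, 0, -0.09, -10, 26, 0, 0, 0, -0.09, -10, 26, 0, 0, 0, -0.09, -10, 26, 0, 0, 0, -0.09, -10, 26, 0, 0, 0, -0.09, -10, 26, 0, 0, 0, -0.09, -10, 26, 0, 0, 0, -0.08, -11, 26, 0, 0, 0, 0, -11, 26, 0, 0, 0, 0, 0, 0, 0, 0, 0, 0, 0, 0, 0, 0, 0, 0], grip=0.1)

```text
clock: 7.65
position: [0.4928, 0.2927, 0.2107]
ee_rot: [3.073, -0.649, 0.0]
force: [-0.2, -0.4, 0.3]
width: 0.901
gripper_force: 0.0
```

```bash
python3 - <<'E'
from h import *
from scipy.spatial.transform import Rotation as R
np.set_printoptions(precision=4,suppress=True)
im,c=snap('wrist','w2'); s=readout.observe(); print(s['position'],R.from_rotvec(s['ee_rot']).as_matrix()[:,1],s['joints'])
print(proj(c,[.538,.273,.028]))
E
```

```text
[0.493  0.2923 0.2107] [-0.4054 -0.9141  0.0006] [-0.5078  0.3741 -0.1639  1.7129  0.0691  1.0604 -2.6825]
(np.float64(314.36342081850125), np.float64(146.44899773873013))
```

View pics/w2.png

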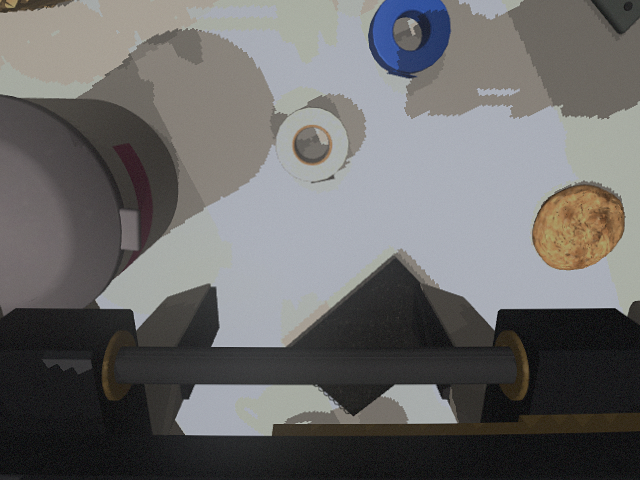

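The wrist view shows the white roll, hole at (313,145), the blue roll at (409,35), and a grey crock at left with its side edge near (178,170). I'll measure the roll and the crock clearance.

```bash
python3 - <<'E'
from h import *
np.set_printoptions(precision=4,suppress=True)
im,c=load('w2'); t,ct=load('top0')
hsv=cv2.cvtColor(im,cv2.COLOR_BGR2HSV)
print('roll',onz(c,313,145,.028),tri((c,313,145),(ct,158.5,238.5)))
# outer circle of roll
print('edges',[onz(c,*q,.028) for q in((276,146),(349,143))])
for z in(0,.1,.15): print('crock edge',z,[onz(c,*q,z)[:2] for q in((178,170),(122,225),(160,130))])
for z in(.15,.2): print('lid top view',[onz(ct,*q,z)[:2] for q in((65,207),(105,205),(65,248))])
print('blue',onz(c,409,33,.028))
E
```

```text
roll [0.5395 0.2735 0.028 ] [0.5389 0.274  0.0237]
edges [array([0.5509, 0.3012, 0.028 ]), array([0.5292, 0.2464, 0.028 ])]
crock edge 0 [array([0.566 , 0.3935]), array([0.5427, 0.4668]), array([0.6029, 0.3908])]
crock edge 0.1 [array([0.5666, 0.3572]), array([0.5495, 0.4106]), array([0.5934, 0.3552])]
crock edge 0.15 [array([0.5668, 0.339 ]), array([0.553 , 0.3825]), array([0.5887, 0.3374])]
lid top view [array([0.5766, 0.4267]), array([0.5794, 0.3486]), array([0.498 , 0.4212])]
lid top view [array([0.5641, 0.406 ]), array([0.5668, 0.3315]), array([0.4892, 0.4008])]
blue [0.5865 0.1737 0.028 ]
```

The crock would foul the gripper body on this line, so I'll turn to a grasp line of about 138°, clear of both crock and blue roll, and then descend.

Request:
carry_out(increments=[6, -3, 0, 0, 0, 0.18, 6, -3, 0, 0, 0, 0.18, 6, -3, 0, 0, 0, 0.18, 7, -3, 0, 0, 0, 0.18, 7, -3, 0, 0, 0, 0.18, 7, -2, 0, 0, 0, 0.18, 7, -1, 0, 0, 0, 0.18, 0, 0, -30, 0, 0, 0, 0, 0, -40, 0, 0, 0, 0, 0, -40, 0, 0, 0, 0, 0, -30, 0, 0, 0, 0, 0, 0, 0, 0, 0])

```text
clock: 9.2
position: [0.5376, 0.2731, 0.0686]
ee_rot: [2.866, 1.284, -0.007]
force: [0.0, -0.7, -0.0]
width: 0.901
gripper_force: 0.0
```

Request:
carry_out(increments=[1, 1, -20, 0, 0, 0, 0, 0, -20, 0, 0, 0, 0, 0, -15, 0, 0, 0, 0, 0, -7, 0, 0, 0, 0, 0, 0, 0, 0, 0])

```text
clock: 9.82
position: [0.5395, 0.2763, 0.0086]
ee_rot: [2.866, 1.286, -0.0]
force: [-0.0, 0.4, -0.3]
width: 0.901
gripper_force: 0.0
```

Request:
carry_out(increments=[0, 0, 0, 0, 0, 0, 0, 0, 0, 0, 0, 0, 0, 0, 0, 0, 0, 0, 0, 0, 0, 0, 0, 0, 0, 0, 0, 0, 0, 0, 0, 0, 0, 0, 0, 0], grip=1, newtons=20)

```text
clock: 10.58
position: [0.5399, 0.2765, 0.0092]
ee_rot: [2.866, 1.286, 0.001]
force: [-0.8, -1.1, 6.0]
width: 0.655
gripper_force: 20.0
```

Request:
carry_out(increments=[0, 0, 20, 0, 0, 0, 0, 0, 40, 0, 0, 0, 0, 0, 45, 0, 0, 0, 0, 0, 40, 0, 0, 0, 5, -25, 0, 0, 0, 0, 6, -25, 0, 0, 0, -0.04, 6, -25, 0, 0, 0, -0.04, 6, -25, 0, 0, 0, -0.04, 6, -25, 0, 0, 0, -0.04, 6, -25, 0, 0, 0, -0.04, 6, -25, 0, 0, 0, -0.04, 6, -25, 0, 0, 0, -0.04, 6, -25, 0, 0, 0, -0.04, 6, -25, 0, 0, 0, -0.04, 6, -25, 0, 0, 0, -0.04, 6, -17, 0, 0, 0, 0, 0, 0, 0, 0, 0, 0, 0, 0, 0, 0, 0, 0])

```text
clock: 12.82
position: [0.6104, -0.0144, 0.1537]
ee_rot: [-3.063, -0.693, -0.0]
force: [0.1, -0.1, -1.1]
width: 0.654
gripper_force: 20.0
```

```bash
python3 - <<'E'
from h import *
from scipy.spatial.transform import Rotation as R
np.set_printoptions(precision=4,suppress=True)
im,c=snap('wrist','w3'); s=readout.observe(); print(s['position'],R.from_rotvec(s['ee_rot']).as_matrix()[:,:2],s['width'])
p=s['position']
print('roll top centre if centred',proj(c,p+[0,0,.028-.009]))
E
```

```text
[ 0.6103 -0.0141  0.1537] [[ 0.9023  0.4311]
 [ 0.4311 -0.9023]
 [ 0.0002 -0.0009]] 0.6564760827778202
roll top centre if centred (np.float64(313.683679519927), np.float64(330.54667326381144))
```

View pics/w3.png

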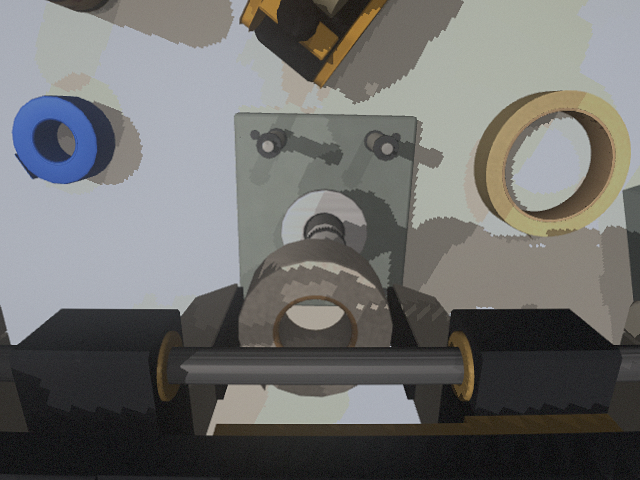

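The roll hangs level in the grip: hole rim spans columns 274–357, its top edge is at row 296, and the roll's lower edge is at row 396. I'll compute the offset along tool x.

```bash
python3 - <<'E'
from h import *
np.set_printoptions(precision=4,suppress=True)
im,c=load('w3'); p=np.array([.6103,-.0141,.1537]); x=np.array([.9023,.4311,0]); z=p[2]+.019
for u,v,r in((315,296,.014),(315,396,-.030)):
    q=onz(c,u,v,z)-p; print('offset along tool x mm',(q@x-r)*1e3,'y',1e3*q@np.array([.4311,-.9023,0]))
print('spindle',tri((c,324,225),(load('w1')[1],274,118)))
E
```

```text
offset along tool x mm 0.4497585860707386 y 0.5398145516151479
offset along tool x mm 0.00869177436028934 y 0.5407584210570177
spindle [ 0.6125 -0.0177  0.0348]
```

Request:
carry_out(increments=[4, -6, 0, 0, 0, 0, 0, 0, -20, 0, 0, 0, 0, 0, -20, 0, 0, 0, 0, 0, -10, 0, 0, 0, 0, 0, 0, 0, 0, 0, 0, 0, 0, 0, 0, 0])

```text
clock: 13.62
position: [0.6151, -0.0215, 0.1045]
ee_rot: [3.064, 0.691, 0.002]
force: [-0.1, -1.2, -1.2]
width: 0.654
gripper_force: 20.0
```

Request:
carry_out(increments=[0, 0, -3, 0, 0, 0, 0, 0, -3, 0, 0, 0, 0, 0, -2, 0, 0, 0, 0, 0, -2, 0, 0, 0, 0, 0, -2, 0, 0, 0, 0, 0, 0, 0, 0, 0])

```text
clock: 14.38
position: [0.6146, -0.0212, 0.0915]
ee_rot: [-3.064, -0.692, -0.0]
force: [1.1, 1.6, -2.4]
width: 0.654
gripper_force: 20.0
```

Request:
carry_out(increments=[0, 1, -4, 0, 0, 0, 0, 0, -5, 0, 0, 0, 0, 0, -5, 0, 0, 0, 0, 0, -5, 0, 0, 0, 0, 0, -4, 0, 0, 0, 0, 0, -4, 0, 0, 0, 0, 0, 0, 0, 0, 0])

```text
clock: 15.25
position: [0.6144, -0.0207, 0.0644]
ee_rot: [-3.065, -0.691, 0.001]
force: [0.4, 0.4, -0.6]
width: 0.655
gripper_force: 20.0
```

Request:
carry_out(increments=[0, 0, -3, 0, 0, 0, 0, 0, -3, 0, 0, 0, 0, 0, -1.5, 0, 0, 0, 0, 0, 0, 0, 0, 0])

```text
clock: 15.75
position: [0.6146, -0.0207, 0.0573]
ee_rot: [3.065, 0.691, 0.0]
force: [-0.8, 0.0, 1.6]
width: 0.654
gripper_force: 20.0
```

Request:
carry_out(increments=[0, 0, 0, 0, 0, 0, 0, 0, 0, 0, 0, 0, 0, 0, 0, 0, 0, 0, 0, 0, 0, 0, 0, 0], grip=0.18)

```text
clock: 16.25
position: [0.6145, -0.0207, 0.0573]
ee_rot: [3.065, 0.691, 0.0]
force: [0.1, 0.5, 0.1]
width: 0.821
gripper_force: 0.0
```

Request:
carry_out(increments=[0, 0, 30, 0, 0, 0, 0, 0, 45, 0, 0, 0, 0, 0, 45, 0, 0, 0, -24, -22, 15, 0, 0, 0, -24, -22, 0, 0, 0, 0, -24, -22, 0, 0, 0, 0, -24, -22, 0, 0, 0, 0, -24, -22, 0, 0, 0, 0, -24, -22, 0, 0, 0, 0, -24, -22, 0, 0, 0, 0, -24, -22, 0, 0, 0, 0, -24, -22, 0, 0, 0, 0, -24, -22, 0, 0, 0, 0, 0, 0, 0, 0, 0, 0, 0, 0, 0, 0, 0, 0], grip=0.5)

```text
clock: 18.12
position: [0.3751, -0.2403, 0.1924]
ee_rot: [3.064, 0.691, 0.001]
force: [0.3, -0.4, -0.1]
width: 0.5
gripper_force: 0.0
```

```bash
python3 - <<'E'
from h import *
from scipy.spatial.transform import Rotation as R
np.set_printoptions(precision=4,suppress=True)
im,c=snap('wrist','w4'); s=readout.observe(); print(s['position'],R.from_rotvec(s['ee_rot']).as_matrix()[:,:2],s['joints'])
u,v=map(int,proj(c,[.42,-.22,.01])); print(u,v)
u0=max(0,min(u-120,400));v0=max(0,min(v-90,300)); print(u0,v0)
cv2.imwrite('pics/w4c.png',cv2.resize(im[v0:v0+180,u0:u0+240,::-1],(720,540),interpolation=3))
E
```

```text
[ 0.3753 -0.24    0.1924] [[ 0.9027  0.4302]
 [ 0.4302 -0.9027]
 [ 0.0006  0.0002]] [ 0.6265  0.1941 -0.2052  2.0224  0.0486  0.9291 -0.7301]
315 146
195 56
```

View pics/w4c.png

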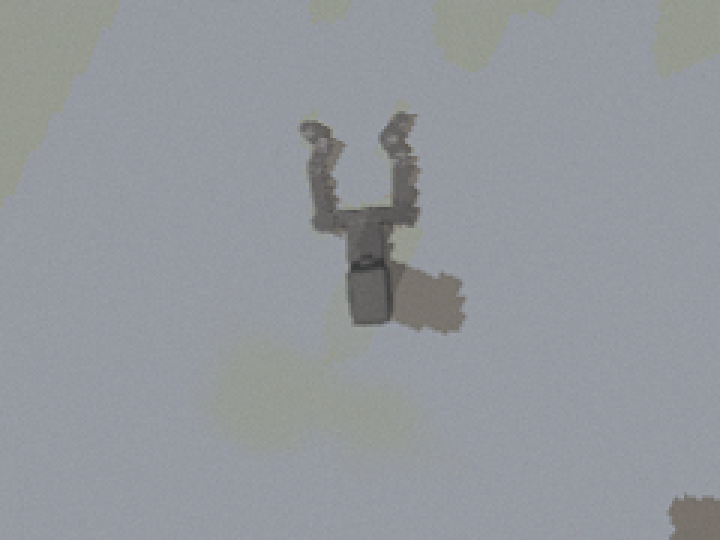

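The crop shows the clip with mouth up: tips at crop (313,125) and (405,118), bridge inner face at (365,208), grip top block centre at (369.5,296). That puts the grip at image px (318.2,154.5).

```bash
python3 - <<'E'
from h import *
np.set_printoptions(precision=4,suppress=True)
im,c=load('w4'); _,ct=load('top0')
k=lambda x,y:(195+x/3,56+y/3)
g=onz(c,*k(369.5,296),.032); a,b=[onz(c,*k(*q),.004) for q in((312,122),(406,115))]; br=onz(c,*k(365,209),.004)
m=(a+b)/2; d=m-g; print('grip',g,'tips',m,'br',br,'len grip-tip',np.linalg.norm(d[:2]),'yaw',np.degrees(np.arctan2(d[1],d[0])))
n=b-a; print('yaw from tips',np.degrees(np.arctan2(n[0],-n[1])), np.linalg.norm(n), 'bridge-grip',np.linalg.norm((br-g)[:2]))
print('tri grip height',tri((c,*k(369.5,296)),(ct,403,296)))
l,r=[onz(c,*k(*q),.032) for q in((348,296),(391,294))]; print('grip width',np.linalg.norm(l-r))
E
```

```text
grip [ 0.4171 -0.2233  0.032 ] tips [ 0.4551 -0.2023  0.004 ] br [ 0.4347 -0.2138  0.004 ] len grip-tip 0.04343987319356328 yaw 28.976677638880467
yaw from tips 29.529771434370495 0.024935646767876553 bridge-grip 0.02006491448982805
tri grip height [ 0.4161 -0.2243  0.0263]
grip width 0.010883396734473723
```

Request:
carry_out(increments=[14, 6, 0, 0, 0, 0.03, 14, 6, 0, 0, 0, 0.03, 14, 5, -10, 0, 0, 0, 0, 0, -30, 0, 0, 0, 0, 0, -40, 0, 0, 0, 0, 0, -40, 0, 0, 0, 0, 0, -30, 0, 0, 0, 0, 0, -20, 0, 0, 0, 0, 0, 0, 0, 0, 0, 0, 0, 0, 0, 0, 0])

```text
clock: 19.42
position: [0.4172, -0.2234, 0.0225]
ee_rot: [3.042, 0.784, 0.001]
force: [-0.2, -0.5, 0.4]
width: 0.498
gripper_force: 0.0
```

Request:
carry_out(increments=[0, 0, -8, 0, 0, 0, 0, 0, -8, 0, 0, 0, 0, 0, 0, 0, 0, 0])

```text
clock: 19.8
position: [0.4161, -0.2235, 0.0058]
ee_rot: [-3.042, -0.783, 0.001]
force: [-0.0, -0.2, -0.2]
width: 0.499
gripper_force: 0.0
```

Request:
carry_out(increments=[0, 0, 0, 0, 0, 0, 0, 0, 0, 0, 0, 0, 0, 0, 0, 0, 0, 0, 0, 0, 0, 0, 0, 0, 0, 0, 0, 0, 0, 0, 0, 0, 0, 0, 0, 0, 0, 0, 0, 0, 0, 0], grip=1, newtons=50)

```text
clock: 20.68
position: [0.4166, -0.2237, 0.0063]
ee_rot: [3.042, 0.783, 0.0]
force: [-1.2, 0.0, 2.0]
width: 0.104
gripper_force: 50.0
```

Request:
carry_out(increments=[0, 0, 15, 0, 0, 0, 0, 0, 35, 0, 0, 0, 0, 0, 40, 0, 0, 0, 0, 0, 30, 0, 0, 0, 15, 17, 0, 0, 0, 0, 17, 20, 0, 0, 0, 0, 17, 20, 0, 0, 0, 0, 17, 20, 0, 0, 0, 0, 17, 20, 0, 0, 0, 0, 17, 20, 0, 0, 0, 0, 17, 20, 0, 0, 0, 0, 17, 20, 0, 0, 0, 0, 16, 20, 0, 0, 0, 0, 0, 0, 0, 0, 0, 0, 0, 0, 0, 0, 0, 0])

```text
clock: 22.55
position: [0.566, -0.0473, 0.1266]
ee_rot: [3.042, 0.782, -0.001]
force: [-0.1, -0.8, -1.4]
width: 0.103
gripper_force: 50.0
```

```bash
python3 - <<'E'
from h import *
im,c=snap('wrist','w5'); s=readout.observe(); p=s['position']; print(p,s['ee_rot'],s['force'])
u=np.array([.8755,.4833,0])
print('tips',proj(c,p+u*.0445+[0,0,-.0043]),'axis top',proj(c,[.6143,-.0203,.088]))
E
```

```text
[ 0.56589324 -0.04767218  0.12653022] [ 3.04235048e+00  7.81308250e-01 -9.09927502e-04] [ 0.16959745 -0.02587903 -0.59824927]
tips (np.float64(315.0905924806992), np.float64(202.7087264589195)) axis top (np.float64(313.8294943423426), np.float64(163.11847054608404))
```

View pics/w5.png

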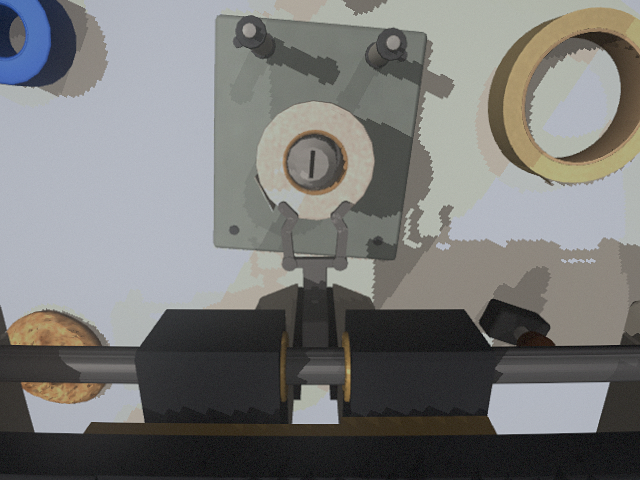

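The roll lies flat round the spindle, whose top is at (313,163) as predicted, and the clip's tips are centred on it at column 316. I'll descend beside the spindle, pressing the roll down.

Request:
carry_out(increments=[2, 1.5, -15, 0, 0, 0, 0, 0, -15, 0, 0, 0, 0, 0, -10, 0, 0, 0, 0, 0, -3, 0, 0, 0, 0, 0, -3, 0, 0, 0, 0, 0, -2, 0, 0, 0, 0, 0, 0, 0, 0, 0])

```text
clock: 23.48
position: [0.5688, -0.0452, 0.0785]
ee_rot: [3.042, 0.783, 0.001]
force: [-0.7, 0.5, 0.8]
width: 0.102
gripper_force: 50.0
```

Request:
carry_out(increments=[0, 0, -2, 0, 0, 0, 0, 0, 0, 0, 0, 0, 0, 0, 0, 0, 0, 0])

```text
clock: 23.85
position: [0.5688, -0.0451, 0.0764]
ee_rot: [3.042, 0.783, 0.001]
force: [-0.5, 0.5, 2.2]
width: 0.106
gripper_force: 50.0
```

Request:
carry_out(increments=[0.9, 0.5, 0, 0, 0, 0, 0.9, 0.5, 0, 0, 0, 0, 0.9, 0.5, 0, 0, 0, 0, 0.9, 0.5, 0, 0, 0, 0, 0, 0, 0, 0, 0, 0])

```text
clock: 24.48
position: [0.5722, -0.0431, 0.0762]
ee_rot: [-3.042, -0.783, -0.0]
force: [-0.2, 1.0, 1.2]
width: 0.105
gripper_force: 50.0
```

Request:
carry_out(increments=[0.9, 0.5, 0, 0, 0, 0, 0.9, 0.5, 0, 0, 0, 0, 0, 0, 0, 0, 0, 0])

```text
clock: 24.85
position: [0.5739, -0.0421, 0.0762]
ee_rot: [-3.042, -0.783, 0.0]
force: [-1.3, 0.4, 0.8]
width: 0.102
gripper_force: 50.0
```

Request:
carry_out(increments=[0.9, 0.5, 0, 0, 0, 0, 0.9, 0.5, 0, 0, 0, 0, 0, 0, 0, 0, 0, 0])

```text
clock: 25.22
position: [0.5751, -0.0414, 0.076]
ee_rot: [-3.043, -0.783, 0.002]
force: [-4.1, -1.2, 0.9]
width: 0.107
gripper_force: 50.0
```

The clip is about 14 mm short with 4 N, past the 18 mm stop for the thick part, so it is in the groove. I'll keep pushing gently.

Request:
carry_out(increments=[0.9, 0.5, 0, 0, 0, 0, 0.9, 0.5, 0, 0, 0, 0, 0, 0, 0, 0, 0, 0])

```text
clock: 25.6
position: [0.5768, -0.0404, 0.0759]
ee_rot: [-3.043, -0.783, 0.002]
force: [-4.8, -1.1, 0.6]
width: 0.104
gripper_force: 50.0
```

Request:
carry_out(increments=[0.9, 0.5, 0, 0, 0, 0, 0, 0, 0, 0, 0, 0])

```text
clock: 25.85
position: [0.5778, -0.0399, 0.0759]
ee_rot: [-3.043, -0.783, 0.002]
force: [-5.0, -2.4, -0.1]
width: 0.107
gripper_force: 50.0
```

Request:
carry_out(increments=[0.9, 0.5, 0, 0, 0, 0, 0, 0, 0, 0, 0, 0])

```text
clock: 26.1
position: [0.5791, -0.0392, 0.0761]
ee_rot: [-3.042, -0.783, 0.001]
force: [-4.0, -0.7, 0.9]
width: 0.105
gripper_force: 50.0
```

Request:
carry_out(increments=[0.9, 0.5, 0, 0, 0, 0, 0.9, 0.5, 0, 0, 0, 0, 0, 0, 0, 0, 0, 0])

```text
clock: 26.48
position: [0.582, -0.0376, 0.0765]
ee_rot: [-3.042, -0.784, -0.003]
force: [-1.1, 0.3, 0.9]
width: 0.103
gripper_force: 50.0
```

Request:
carry_out(increments=[0.9, 0.5, 0, 0, 0, 0, 0.9, 0.5, 0, 0, 0, 0, 0, 0, 0, 0, 0, 0])

```text
clock: 26.85
position: [0.5835, -0.0368, 0.0764]
ee_rot: [-3.042, -0.783, -0.002]
force: [-0.4, 1.7, 1.5]
width: 0.104
gripper_force: 50.0
```

Request:
carry_out(increments=[0.9, 0.5, 0, 0, 0, 0, 0.9, 0.5, 0, 0, 0, 0, 0, 0, 0, 0, 0, 0])

```text
clock: 27.22
position: [0.585, -0.036, 0.0763]
ee_rot: [-3.042, -0.783, -0.001]
force: [0.2, 1.3, 0.7]
width: 0.105
gripper_force: 50.0
```

Request:
carry_out(increments=[0.9, 0.5, 0, 0, 0, 0, 0.9, 0.5, 0, 0, 0, 0, 0, 0, 0, 0, 0, 0])

```text
clock: 27.6
position: [0.5867, -0.0352, 0.0762]
ee_rot: [3.042, 0.783, 0.0]
force: [-1.7, 0.6, 1.3]
width: 0.104
gripper_force: 50.0
```

Request:
carry_out(increments=[0.9, 0.5, 0, 0, 0, 0, 0, 0, 0, 0, 0, 0])

```text
clock: 27.85
position: [0.5875, -0.0348, 0.0762]
ee_rot: [3.042, 0.783, -0.0]
force: [-1.2, -0.9, 2.0]
width: 0.102
gripper_force: 50.0
```

Request:
carry_out(increments=[0.9, 0.5, 0, 0, 0, 0, 0, 0, 0, 0, 0, 0])

```text
clock: 28.1
position: [0.5878, -0.0345, 0.0761]
ee_rot: [3.042, 0.783, -0.002]
force: [-4.0, -1.5, 3.2]
width: 0.103
gripper_force: 50.0
```

Request:
carry_out(increments=[0.6, 0.3, 0, 0, 0, 0, 0, 0, 0, 0, 0, 0])

```text
clock: 28.35
position: [0.588, -0.0345, 0.076]
ee_rot: [3.042, 0.782, -0.003]
force: [-5.9, -2.5, 4.5]
width: 0.108
gripper_force: 50.0
```

```bash
python3 - <<'E'
from h import *
im,c=snap('wrist','w6'); s=readout.observe(); p=s['position']; print(p,s['force'])
print(proj(c,[.6143,-.0203,.074]), proj(c,p+np.array([.8755,.4833,0])*.0445+[0,0,-.003]))
cv2.imwrite('pics/w6c.png',cv2.resize(im[100:300,190:440,::-1],(750,600),interpolation=3))
E
```

```text
[ 0.58792658 -0.03452141  0.07602296] [-4.97013131 -2.21079911  3.39685821]
(np.float64(315.1303052876336), np.float64(238.48669563569075)) (np.float64(314.36831549087515), np.float64(202.91182917505282))
```

View pics/w6c.png

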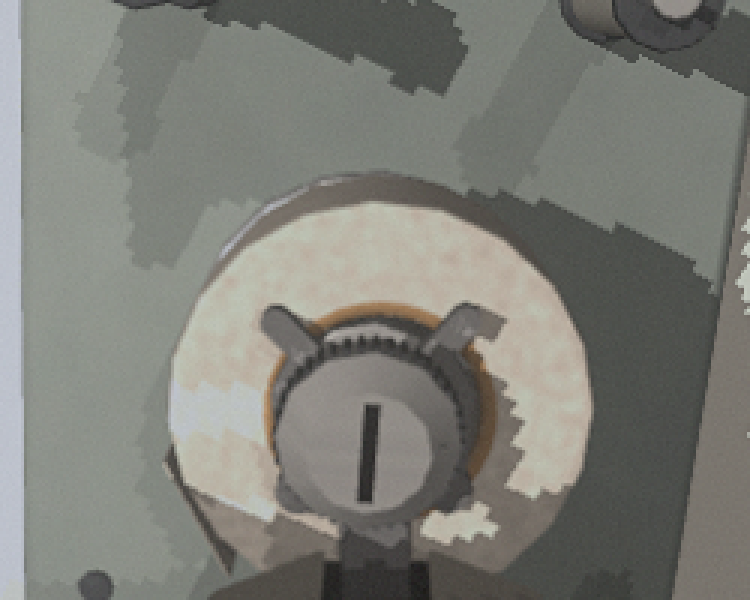

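The crop shows both jaw tips out past the knurled head, at crop (285,325) and (465,325), with the bridge at the front. The clip is seated in the groove on the roll. Now I'll release and lift clear.

Request:
carry_out(increments=[-0.5, -0.3, 0, 0, 0, 0, 0, 0, 0, 0, 0, 0])

```text
clock: 28.65
position: [0.5879, -0.0345, 0.0761]
ee_rot: [3.042, 0.783, -0.002]
force: [-5.3, -1.4, 2.7]
width: 0.105
gripper_force: 50.0
```

Request:
carry_out(increments=[0, 0, 0, 0, 0, 0, 0, 0, 0, 0, 0, 0, 0, 0, 0, 0, 0, 0, 0, 0, 0, 0, 0, 0, 0, 0, 10, 0, 0, 0, 0, 0, 20, 0, 0, 0, 0, 0, 30, 0, 0, 0, -20, -11, 30, 0, 0, 0, -20, -11, 0, 0, 0, 0, 0, 0, 0, 0, 0, 0, 0, 0, 0, 0, 0, 0], grip=0.55)

```text
clock: 30.02
position: [0.5491, -0.0557, 0.1666]
ee_rot: [-3.042, -0.783, -0.001]
force: [0.9, -0.1, 0.5]
width: 0.448
gripper_force: 0.0
```

```bash
python3 - <<'E'
from h import *
im,c=snap('wrist','w7'); s=readout.observe(); print(s['clock'],s['position'],s['force'])
u,v=map(int,proj(c,[.60,-.028,.074])); print(u,v,'axis@clip top',proj(c,[.6143,-.0203,.074]),'grip top expected',proj(c,[.588,-.0348,.102]),'tips expected',proj(c,[.627,-.0133,.074]))
v0=max(0,v-110);u0=max(0,u-140); print(u0,v0)
cv2.imwrite('pics/w7c.png',cv2.resize(im[v0:v0+210,u0:u0+280,::-1],(800,600),interpolation=3))
E
```

```text
30.075 [ 0.54911568 -0.05554134  0.16632042] [0.96337036 0.27505951 0.74047993]
315 146 axis@clip top (np.float64(315.4031581052945), np.float64(118.08541177828728)) grip top expected (np.float64(315.4188465721322), np.float64(177.3752313767081)) tips expected (np.float64(315.42804437900384), np.float64(91.97307110256514))
175 36
```

View pics/w7c.png

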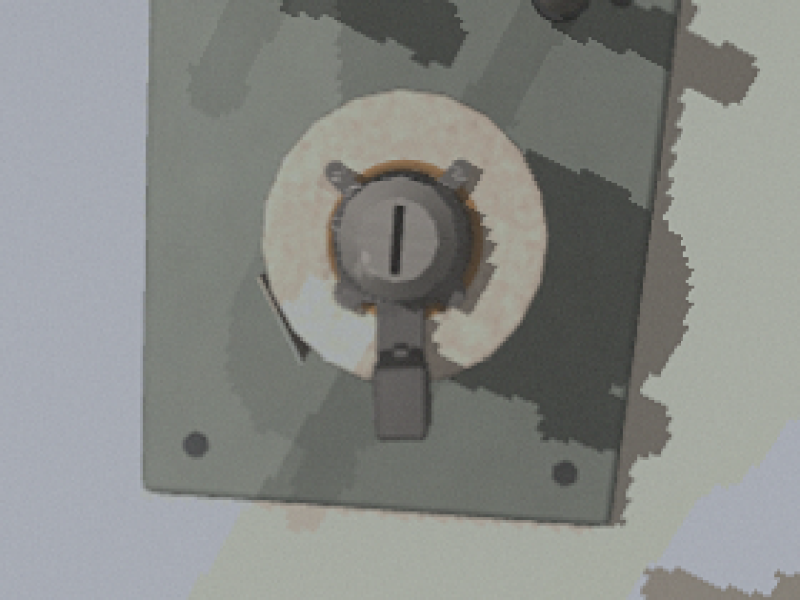

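The clip's grip top at (315.7,176.7) and tips at row 92 match the seated positions within 1 px. The roll is flat and centred, and the gripper is clear.

```bash
python3 -c "
from cell import arm
print(arm.sign_off())"
```

```text
the job is handed in; nothing more can be done
None
```

The small white roll lies flat on the platen and the clip is seated in the groove over it; in the last wrist view the clip sat within 1 px of where it should, with no wrist force above about 6 N read while pressing it in, and I handed the job in at about 30 s without being told how it was judged.

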